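Hang the plate in the developing jar and screw its lid on

TASK

Lift the plate hanger off the beaker by its grip and hang it by its bent lip over the rim of the developing jar, with the plate inside. Then close the jar with its deep screw lid, which enters the threads only at their starts: with the lid resting level on the neck turn it backward (anticlockwise from above) until it drops in, then screw it clockwise until it stops. Leave the small flask standing where it is.

Things in the scene. Friction and masses are not known exactly. Their poses are not given: they have to be found in the camera images.
- jar: Round glass developing jar, 80 mm across, fixed in a heavy round grey base (100 mm across); it cannot move. Origin on the bench on the jar's axis, z up. Neck radius 19 mm inside, 23 mm outside (wall 4 mm), 28 mm long; the outside is plain for the top 8 mm, then come four equal threads, a quarter turn apart, standing out to radius 31 mm. The body below is wide and empty.
- jar_rim (a point): Centre of the jar's mouth, at rim height, 112 mm above the bench. Each thread is a ridge that runs 56 degrees clockwise from its start, falling 3.5 mm per 60 degrees, to an upright stop rib; the rib's top is level with the starts, and it stops lugs both on the ridge and under it. Next comes an open gap of 26 degrees, then the next start.
- lid: Deep black knurled screw lid, 69 mm across, 42 mm high, about 80 g, lying open side down. Origin: centre of its lower edge, z up. Inside radius 32 mm, 38.5 mm deep (covers the hung hanger). Inside its lower edge are four lugs, a quarter turn apart, each 12 degrees wide, for the jar's threads. It turns easily under a light push of a few newtons; grasp it round the outside.
- lid_center (a point): Same point as the lid's origin. Its height above the bench on the jar: 99 to 102 mm while the lugs rest on the ridges (102 also on the ribs), 95 mm once they have dropped into the gaps, 92 mm screwed home. Anticlockwise it rises gently on the ridges, then drops 6 mm; clockwise from the gap it sinks 3.5 mm per 60 degrees, 57 to 71 degrees in all, to a hard stop.
- hanger: Bent steel strip 14 mm wide, 45 g, grey finger grip on top, white plate below; hooked over the beaker's rim at first. Origin: middle of the underside of the bridge that rests on a rim; z up, +x out of the vessel to the lip, y along the rim. Grip: pinch it across y from above; 14 mm wide in y, 9 mm thick, centred at x = -3 mm, z = 2.5 to 14.5 mm..
- hanger_lip (a point): Point in the bent lip, at x = 4.75, z = -4 mm of the hanger. The lip (2 mm thick, down to z = -5 mm) goes outside the rim, the stem (down to z = -30 mm) inside; the slot between them is 7.5 mm wide, x = -3.75 to +3.75 mm. It goes on easily if held plumb. Hanging on a rim it leans up to 8 degrees, grip inward.
- hanger_plate (a point): Point in the plate, at x = -14, z = -60 mm of the hanger. The plate is 24 mm wide in y, 2.5 mm thick, and reaches down to z = -76 mm.
- beaker: Clear glass beaker, 68 mm across, 85 mm high, fixed on the bench; the hanger hangs on its +x side, 31 mm from its axis, plate inside. Origin: centre of its underside, z up.
- small_flask: Clear conical flask, 67 mm across, 112 mm high, standing loose among the work; a bystander. Origin: centre of its underside, z up.

How it is judged:
By the outcome, as a careful person would: the job done as asked, in the order asked, and still so for the second after the job is handed in, with the robot touching nothing.
It also fails if it takes over 64 s, if anything falls off the work surface, if the arm or the gripper's body presses on something with over 40 N, if the wrist force passes 120 N, or if a joint passes its speed limit or range.

ROBOT

A 7-joint arm with a two-finger parallel gripper is mounted at the origin on a cart in front of the work surface, level with it; the furniture and walls round the work are solid. World frame = base frame: x ahead of the robot, y to its left, z up, the work surface at z = 0. Lengths are in m, angles in rad, forces in N, time in s.
With the tool pointing down it reaches from about 0.425 to 1.025 m from the base axis. Payload 3.6 kg.
Tool frame: the origin (TCP) lies at the very end of the fingers, on their centre line; the grasp point (between the pads) lies 19 mm behind it; z points along the fingers, y is the line along which they close (so a half turn about z gives the same grasp; the last joint's range is limited). The gripper opens to 85 mm and grips with 20 to 120 N. Pads are 22 mm wide; open, the fingers measure 114 mm over their backs; the gripper's body (76 mm by 85 mm) begins 54 mm behind the grasp point. The pads swing forward as they close: fully open they stand 13 mm farther back than shut.
Start: joints at [-1.321, 0.591, 0.048, 1.609, -0.033, 0.943, -0.034], TCP at [0.244, 0.683, 0.231] pointing down, gripper open.
Joint ranges: [-2.69, 2.69], [-0.47, 2.24], [-1.27, 1.36], [0.19, 2.51], [-1.53, 4.68], [0.08, 2.07], [-3.09, 3.09]. Speed limits (rad/s): [2.57, 2.57, 3.14, 3.14, 3.14, 3.14, 3.14].

INTERFACE

Orientations are given as a unit quaternion [x, y, z, w].
In Python, from plant import state, capture, camera_info, sign_off gives the robot as it stands. The module is installed in compiled form; this text tells all that it offers.
- The arm moves only by the tool step_arm, never from a script. Its argument "commands" is a list of rows, each an object with "delta_pos": the shift along the world's x, y, z in mm, a list of three; "roll": the turn about the world's z in degrees; "claw": the opening, from 0 (shut) to 1 (fully open). A call has 1 to 10 rows; each row is the pose to reach, as a shift and turn from the pose commanded when the call began; what a row does not reach only later rows make up. A row lasts 1/8 s, in which the tool goes at most 62.5 mm and 10.7 degrees, less where a joint would pass 70% of its speed; a pose out of reach is approached as far as the arm can. A call with a gripper value outside its range is refused whole. The fingers move at their own pace and stop on an object; "squeeze" is the grip in N (left out, the last holds). Time passes only in rows, so rows that repeat a pose let the fingers close. It gives the time, the measured TCP pose, the force, the opening and the grip force at its end, in the units of the state.
- state(): the state, without advancing time (a new reading comes with each control period).
- capture(name): name is "scene" or "top" or "wrist"; returns (picture, depth): 480x640x3 uint8, blue, green, red; 480x640 float32, m along the optical axis (not along the pixel's ray), 0 where there is no reading.
- camera_info(name): a dict with "fovy" (degrees; the focal length in pixels is half the picture's height over the tangent of half this angle, whatever the lens; pixels are square), "cx", "cy" (the principal point, pixels), "T" (4x4, takes a point from camera to world coordinates); the wrist camera has in their place "hand_eye" (4x4, takes a point from camera to tool coordinates, whose origin is the TCP and whose axes are the flange's). Camera axes: x right, y up, looking along -z (the intrinsics and any distortion apply to the point x, -y, -z); pixel columns grow to the right and rows downward; lengths in m; the calibration is good to about 2 mm. The wrist camera is an equidistant fisheye: a pixel r from the principal point sees the ray r / f radians off the axis. A picture is of the moment at which its call begins: read the wrist's pose just before it. camera_info takes no time and is no camera call.
- sign_off(): hands the job in; it is judged then, once.
The state is a dict: "time": time; "qpos": joint angles; "dq": joint speeds; "joint_torque": joint torques, N m; "position": TCP position; "eef_rot": TCP orientation; "wrist_force": force on the tool from outside, world axes, zero at the start; "wrist_torque": the same for the moment, N m; "opening": finger opening in m; "finger_force": force on a finger pad.
Only numpy, scipy, OpenCV 4.12 (cv2) and the standard library are available. Lean on these libraries where they do the work, as an engineer would, in place of code of your own. Each camera call takes 0.05 s, during which the arm holds its last target. There are 200 camera calls.

## Working session

There is one attempt and no reset: what is moved stays moved. The work goes in short steps, Python scripts to look and compute and a tool call to move; the robot and the scene stay as the last step left them, time stands still between calls to the robot, and variables do not carry over. Pictures are saved under pics/ and viewed, at most 10 in all, crops included, and the job is handed in when it is done.

Besides the shell and the picture viewer there is one more tool, called after ">>>" as name([rows], argument=value, ...), one row to a line, values as JSON. step_arm: Moves the arm, as the interface text tells. Its arguments: {"type":"object","properties":{"commands":{"type":"array"},"squeeze":{"type":"number"}},"required":["commands"]}

```bash
mkdir -p pics
python3 - <<'E'
from plant import *
import cv2,numpy as np
s=state();print(s)
for n in("scene","top"):
    p,d=capture(n);cv2.imwrite(f"pics/{n}0.png",p);np.save(f"pics/{n}0.npy",d);i=camera_info(n);print(n,{k:(np.round(v,4).tolist()) for k,v in i.items() if k!='name'} if True else 0)
print(camera_info("wrist"))
E
```

```text
{'time': 0.0, 'qpos': array([-1.32048729,  0.59216424,  0.04829078,  1.60981624, -0.03327328,
        0.9427016 , -0.03371157]), 'dq': array([ 8.97729006e-04,  9.32324100e-04, -6.94345202e-04, -9.05353240e-04,
       -6.48531262e-05, -7.98378044e-04, -6.84300454e-04]), 'joint_torque': array([-2.05870156e-04, -5.48705399e+01,  1.54648874e+00, -1.98123121e+01,
        9.31949238e-03,  8.70615011e-03, -3.23527061e-06]), 'position': array([0.24409602, 0.6817963 , 0.23011046]), 'eef_rot': array([ 1.71013481e-01,  9.85268026e-01, -1.13609967e-03, -1.22557840e-04]), 'wrist_force': array([-0.43501892, -0.04610951,  0.17133897]), 'wrist_torque': array([ 0.02870683,  0.04019453, -0.02336783]), 'finger_force': 0.0, 'opening': 0.085540094325553}
scene {'fovy': 45.3694, 'cx': 327.2463, 'cy': 244.5742, 'T': [[0.8885, 0.334, -0.3147, 0.1618], [-0.4589, 0.6484, -0.6074, -0.5434], [0.0012, 0.6841, 0.7294, 0.9367], [0.0, 0.0, 0.0, 1.0]]}
top {'fovy': 57.7421, 'cx': 320.3155, 'cy': 238.8176, 'T': [[-0.0072, 0.989, -0.1477, 0.3835], [-1.0, -0.0063, 0.0063, 0.1468], [0.0053, 0.1477, 0.989, 0.9248], [0.0, 0.0, 0.0, 1.0]]}
{'fovy': 65.70646984690485, 'cx': 316.9438014928333, 'cy': 241.3466349246895, 'hand_eye': array([[-2.22235683e-04,  9.49627550e-01,  3.13380706e-01,
         8.00596236e-02],
       [ 9.99999963e-01,  2.60629957e-04, -8.06230627e-05,
         7.19743896e-04],
       [-1.58238281e-04,  3.13380677e-01, -9.49627572e-01,
        -1.42422125e-01],
       [ 0.00000000e+00,  0.00000000e+00,  0.00000000e+00,
         1.00000000e+00]])}
```

View pics/scene0.png

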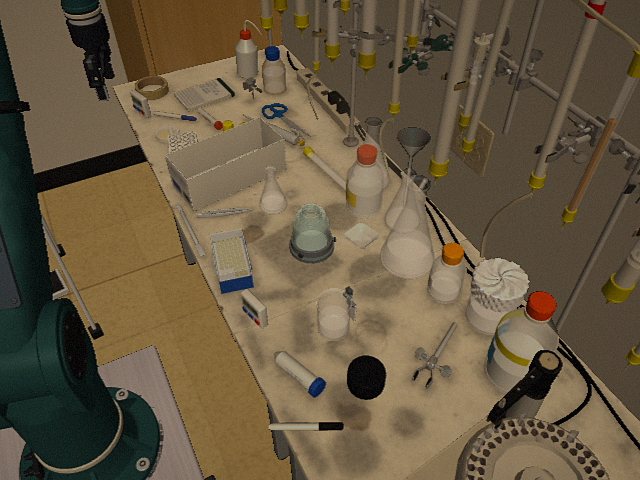

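View pics/top0.png

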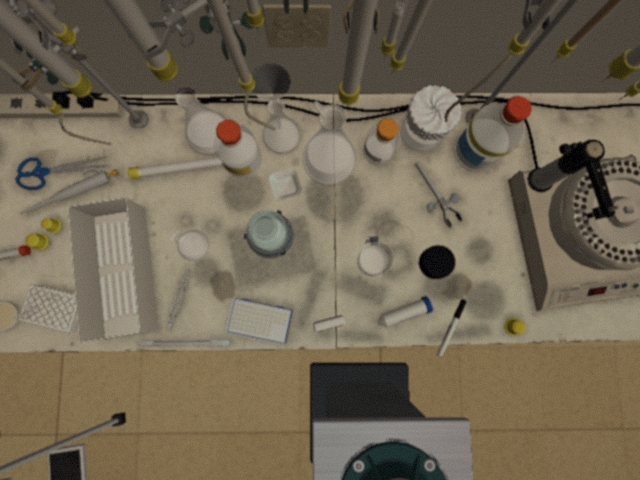

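The scene view shows the jar at (312,240), the beaker with hanger at (335,313), the lid at (366,377) and the small flask at (272,190). In the top view they are at (270,232), (374,258), (437,262) and (192,245).

```bash
cat > h.py <<'E'
import numpy as np,cv2
from plant import *
def cloud(n,d):
    i=camera_info(n);f=240/np.tan(np.radians(i['fovy']/2));v,u=np.mgrid[:480,:640]
    P=np.stack([(u-i['cx'])/f*d,-(v-i['cy'])/f*d,-d],-1);return P@i['T'][:3,:3].T+i['T'][:3,3]
def ray(n,u,v,z):
    i=camera_info(n);f=240/np.tan(np.radians(i['fovy']/2));r=i['T'][:3,:3]@[(u-i['cx'])/f,-(v-i['cy'])/f,-1];o=i['T'][:3,3];return o+r*(z-o[2])/r[2]
def circ(P):
    A=np.c_[2*P[:,:2],np.ones(len(P))];s=np.linalg.lstsq(A,(P[:,:2]**2).sum(1),rcond=None)[0];return s[0],s[1],np.sqrt(s[2]+s[0]**2+s[1]**2)
E
python3 - <<'E'
from h import *
d=np.load('pics/top0.npy');P=cloud('top',d);p=cv2.imread('pics/top0.png')
for nm,(u,v,r) in dict(jar=(270,232,30),beaker=(374,258,25),lid=(437,262,24),flask=(192,245,22)).items():
    Q=P[v-r:v+r,u-r:u+r].reshape(-1,3);ok=d[v-r:v+r,u-r:u+r].ravel()>0;Q=Q[ok]
    print(nm,ok.mean(),np.histogram(Q[:,2],bins=np.arange(-.01,.15,.01))[0],ray('top',u,v,.05))
    for lo,hi in((.03,.055),(.075,.09),(.09,.12)):
        S=Q[(Q[:,2]>lo)&(Q[:,2]<hi)]
        if len(S)>10: print(lo,len(S),S.mean(0).round(4),S.min(0).round(4),S.max(0).round(4),np.round(circ(S),4))
a=cv2.resize(p[195:295,225:365],None,fx=5.5,fy=5.5,interpolation=cv2.INTER_CUBIC)
b=cv2.resize(p[225:290,345:465],None,fx=6.4,fy=6.4,interpolation=cv2.INTER_CUBIC)
cv2.imwrite('pics/b.png',cv2.convertScaleAbs(b,alpha=1.5))
s=cv2.imread('pics/scene0.png');cv2.imwrite('pics/s.png',cv2.resize(s[190:400,280:410],None,fx=2.8,fy=2.8,interpolation=cv2.INTER_CUBIC))
E
```

```text
jar 0.9963888888888889 [982 858 386 169 115  27  27  28 281 151 126 300 137   0   0] [0.52882061 0.24354651 0.05      ]
0.03 159 [0.5102 0.2315 0.0365] [0.488 0.204 0.03 ] [0.5767 0.2889 0.0549] [0.5332 0.2496 0.043 ]
0.075 380 [0.5223 0.2428 0.0796] [0.4924 0.2108 0.075 ] [0.5691 0.2863 0.0895] [0.5319 0.2488 0.0349]
0.09 563 [0.5302 0.2476 0.1042] [0.5009 0.2174 0.0904] [0.5615 0.2784 0.1165] [0.5307 0.248  0.0252]
beaker 0.996 [764 637  18  20 620  53  49  43  37 208  39   2   0   0   0] [0.47426325 0.0330714  0.05      ]
0.03 700 [0.4753 0.0304 0.0368] [0.4412 0.0024 0.0311] [0.5189 0.0642 0.0547] [0.476  0.0321 0.0226]
0.075 233 [0.4756 0.0293 0.0832] [ 0.4395 -0.0017  0.0759] [0.5069 0.065  0.0888] [0.472  0.0325 0.0315]
0.09 41 [0.507  0.0377 0.097 ] [0.5027 0.0304 0.0909] [0.5121 0.0442 0.1012] [0.507  0.0376 0.005 ]
lid 0.9978298611111112 [753 571  37  41 166 731   0   0   0   0   0   0   0   0   0] [ 0.46530844 -0.09398961  0.05      ]
0.03 897 [ 0.4682 -0.0992  0.0414] [ 0.4356 -0.1349  0.0301] [ 0.5014 -0.0671  0.0463] [ 0.4683 -0.0994  0.0244]
flask 0.996900826446281 [532 528 112 139 112 105  89  75  62  39  38  47  52   0   0] [0.50314238 0.40109423 0.05      ]
0.03 259 [0.5038 0.3999 0.0418] [0.4826 0.3834 0.0301] [0.5351 0.4347 0.0549] [0.5089 0.4105 0.0234]
0.075 67 [0.5076 0.4065 0.0814] [0.4972 0.3977 0.0754] [0.5216 0.4212 0.0885] [0.5089 0.4099 0.011 ]
0.09 137 [0.5097 0.4117 0.1054] [0.4965 0.3984 0.0901] [0.5219 0.423  0.1148] [0.5092 0.4106 0.0107]
```

View pics/b.png

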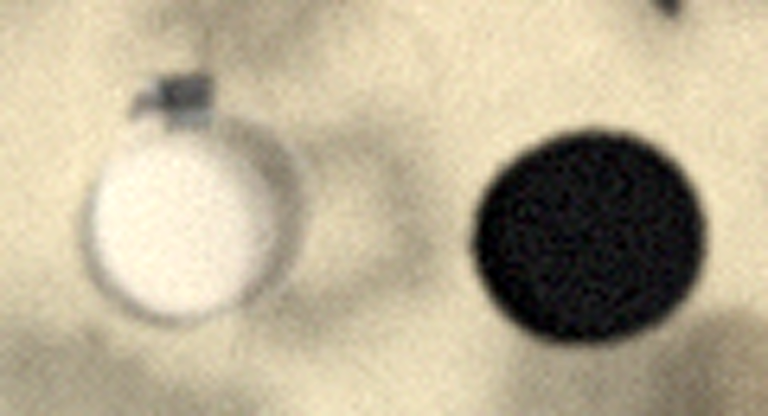

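The crop shows the hanger's grip at about (374,240) in the full top image, on the far side of the beaker, and the round lid at (437,262). I'm moving over the beaker for a close wrist look.

>>> step_arm([
  {"delta_pos": [62,-161,-8],"roll": 7,"claw": 0.6},
  {"delta_pos": [250,-645,-35],"roll": 28,"claw": 0.6},
  {"delta_pos": [250,-645,-35],"roll": 28,"claw": 0.6},
  {"delta_pos": [250,-645,-35],"roll": 28,"claw": 0.6},
  {"delta_pos": [250,-645,-35],"roll": 28,"claw": 0.6},
  {"delta_pos": [250,-645,-35],"roll": 28,"claw": 0.6},
  {"delta_pos": [250,-645,-35],"roll": 28,"claw": 0.6},
  {"delta_pos": [250,-645,-35],"roll": 28,"claw": 0.6},
  {"delta_pos": [250,-645,-35],"roll": 28,"claw": 0.6},
  {"delta_pos": [250,-645,-35],"roll": 28,"claw": 0.6},
])

```text
time: 1.35
position: [0.4703, 0.0987, 0.1996]
eef_rot: [-0.073, 0.997, 0.0, 0.0]
wrist_force: [1.2, 0.9, 1.4]
opening: 0.0516
finger_force: 0.0
```

>>> step_arm([
  {"delta_pos": [22,-55,-5],"roll": 0,"claw": 0.5},
  {"delta_pos": [22,-55,-5],"roll": 0,"claw": 0.5},
  {"delta_pos": [22,-55,-5],"roll": 0,"claw": 0.5},
  {"delta_pos": [22,-55,-5],"roll": 0,"claw": 0.5},
])

```text
time: 1.85
position: [0.4914, 0.0473, 0.1947]
eef_rot: [-0.074, 0.997, 0.0, -0.0]
wrist_force: [-0.3, -1.0, 0.6]
opening: 0.0426
finger_force: 0.0
```

```bash
cat >> h.py <<'E'
from scipy.spatial.transform import Rotation as R
def wcloud(d,s):
    i=camera_info('wrist');f=240/np.tan(np.radians(i['fovy']/2));v,u=np.mgrid[:480,:640]
    x=u-i['cx'];y=v-i['cy'];r=np.hypot(x,y)+1e-9;k=np.tan(r/f)/r
    P=np.stack([x*k*d,-y*k*d,-d],-1);H=i['hand_eye'];P=P@H[:3,:3].T+H[:3,3]
    return P@R.from_quat(s['eef_rot']).as_matrix().T+s['position']
E
python3 - <<'E'
from h import *
s=state();p,d=capture('wrist');cv2.imwrite('pics/w1.png',p);np.save('pics/w1.npy',d);print(s['position'],s['eef_rot'],s['time'],s['wrist_force'])
W=wcloud(d,s);np.save('pics/W1.npy',W)
E
```

```text
[0.49136369 0.04731611 0.19470817] [-7.39533363e-02  9.97261623e-01  3.44918195e-04 -1.99483414e-04] 1.85 [-0.28714562 -1.03434222  0.57355755]
```

View pics/w1.png

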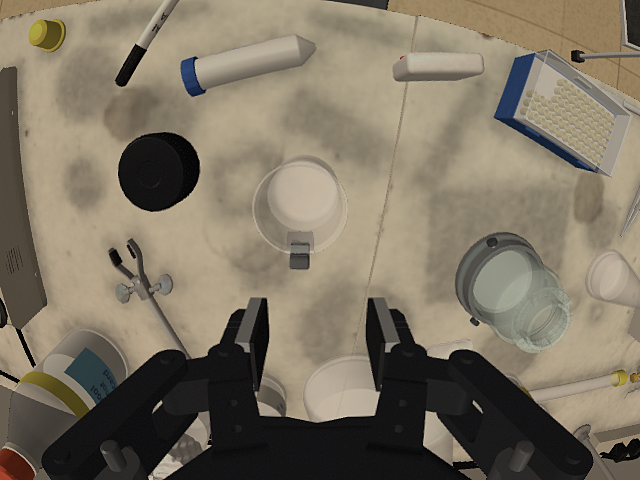

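The wrist view shows the beaker rim around (300,205), the hanger's grey grip at (300,257), the jar's mouth near (545,315) and the lid at (158,172). Next I extract coordinates from the depth.

Run:
```python
from h import *
W=np.load('pics/W1.npy');p=cv2.imread('pics/w1.png').astype(int)
def rep(n,m):
    S=W[m];print(n,len(S),S.mean(0).round(4),S.min(0).round(4),S.max(0).round(4),np.round(circ(S),4))
box=lambda u0,u1,v0,v1:(lambda m:(m.__setitem__((slice(v0,v1),slice(u0,u1)),True),m)[1])(np.zeros((480,640),bool))
g=box(285,316,225,275)
Z=W[...,2];dark=p.sum(2)<330
m=g&(Z>.088)&(Z<.115)&dark;rep('grip',m)
for a,b in((.084,.09),(.09,.095),(.095,.098),(.098,.1),(.1,.104)): 
    k=m&(Z>a)&(Z<b)
    if k.sum()>3: rep(f'{a}',k)
top=m&(Z>.0965)
S=W[top][:,:2].astype(np.float32);print(cv2.minAreaRect(S))
v,u=np.where(top);print(cv2.minAreaRect(np.c_[u,v].astype(np.float32)))
b=box(240,360,145,270)
k=b&(Z>.081)&(Z<.089);rep('brim',k)
j=box(490,590,255,360);rep('jrim',j&(Z>.108)&(Z<.116));rep('jr2',j&(Z>.10)&(Z<.12))
l=box(105,215,120,225);k=l&(Z>.039)&(Z<.05);rep('lid',k)
S=W[k][:,:2].astype(np.float32);print(cv2.minEnclosingCircle(S))
S=W[j&(Z>.108)&(Z<.116)][:,:2].astype(np.float32);print('jrimenc',cv2.minEnclosingCircle(S))
for r in range(236,272,2): print(r,[ '%d/%d'%(Z[r,c]*1000,p[r,c].sum()) for c in range(284,318,3)])
```

```text
grip 313 [0.5065 0.0377 0.0965] [0.499  0.0305 0.0881] [0.5129 0.0449 0.1002] [0.5071 0.0378 0.0048]
0.084 13 [0.5034 0.0375 0.0893] [0.499  0.0305 0.0881] [0.5055 0.044  0.09  ] [0.5025 0.0366 0.0052]
0.09 58 [0.5038 0.0374 0.0924] [0.5027 0.0307 0.09  ] [0.5054 0.0442 0.0949] [0.5147 0.0385 0.0116]
0.095 111 [0.5069 0.0382 0.0972] [0.5032 0.031  0.095 ] [0.5129 0.0449 0.098 ] [0.5078 0.0379 0.0052]
0.098 130 [0.5077 0.0375 0.0985] [0.5031 0.0314 0.098 ] [0.5121 0.0441 0.0998] [0.5077 0.0377 0.0042]
((0.5076429843902588, 0.0379989892244339), (0.009073148481547832, 0.013269031420350075), 7.434757232666016)
((299.5, 262.0), (12.0, 19.0), 90.0)
brim 1498 [0.4767 0.0326 0.0838] [ 0.4403 -0.001   0.081 ] [0.5068 0.0664 0.0889] [0.4727 0.0327 0.0317]
jrim 705 [0.5314 0.2471 0.1109] [0.509  0.2251 0.108 ] [0.5551 0.2711 0.1133] [0.5317 0.2477 0.0209]
jr2 2005 [0.5297 0.2438 0.1059] [0.5015 0.2169 0.1   ] [0.5629 0.2793 0.1133] [0.5312 0.2464 0.0232]
lid 4026 [ 0.4688 -0.0984  0.0415] [ 0.4362 -0.1331  0.039 ] [ 0.5032 -0.0663  0.0442] [ 0.4691 -0.099   0.0233]
((0.4695999026298523, -0.1000
[... 1621 characters left out ...]
, '96/229', '98/225', '97/229', '98/226', '98/221', '98/224', '98/122', '0/473', '0/473', '0/483']
262 ['0/371', '0/380', '98/231', '98/234', '99/230', '99/232', '97/231', '98/233', '98/126', '0/478', '1/476', '0/480']
264 ['-1/370', '0/372', '98/229', '98/235', '99/230', '98/229', '98/230', '98/229', '98/125', '0/481', '0/481', '0/478']
266 ['0/371', '-1/372', '97/228', '98/232', '98/234', '98/231', '97/230', '96/235', '97/155', '0/481', '0/481', '0/481']
268 ['-1/372', '0/381', '0/267', '98/163', '97/175', '97/179', '97/180', '96/180', '96/281', '-1/474', '-1/477', '0/480']
270 ['0/374', '-1/388', '-1/414', '-1/433', '0/430', '0/417', '-1/422', '0/426', '-2/479', '0/467', '0/469', '0/480']
```

Run:
```python
from h import *
W=np.load('pics/W1.npy')
for r in range(228,272,2): print(r,(W[r,295:306].mean(0)*1000).round(1), (W[r,286:290].mean(0)*1000).round(1))
s=cv2.imread('pics/scene0.png');cv2.imwrite('pics/sc.png',cv2.resize(s[275:350,305:375],None,fx=8,fy=8,interpolation=cv2.INTER_CUBIC))
```

```text
228 [501.2  34.9  35.3] [502.4  24.4  36.6]
230 [503.2  35.1  34.6] [502.5  24.9  42. ]
232 [503.3  35.4  39.9] [502.3  25.3  48.1]
234 [503.2  35.6  45.9] [502.2  25.7  53.9]
236 [503.1  35.8  51.6] [502.3  26.1  58.4]
238 [495.3  36.3  80.7] [503.   26.4  61.6]
240 [503.4  36.3  60.9] [503.   26.7  66.2]
242 [503.3  36.5  66. ] [502.9  27.1  71.3]
244 [498.9  36.6  83.7] [503.   27.4  75.7]
246 [499.4  36.8  86.6] [503.1  27.8  79.8]
248 [501.   37.   86.3] [480.8  29.9 146.3]
250 [502.2  37.2  87.1] [504.9  28.2  83.2]
252 [503.9  37.4  86.6] [505.9  28.5  84.8]
254 [503.7  37.6  91.1] [539.6  26.3  -0.6]
256 [503.7  37.7  95.1] [541.7  26.5  -0.9]
258 [496.   37.7 119.2] [ 5.435e+02  2.680e+01 -3.000e-01]
260 [505.5  38.1  98.1] [5.455e+02 2.700e+01 1.000e-01]
262 [506.8  38.3  98.5] [547.8  27.3  -0.6]
264 [508.3  38.5  98.6] [ 5.498e+02  2.750e+01 -3.000e-01]
266 [510.   38.7  98. ] [552.2  27.8  -1. ]
268 [511.7  38.9  97.4] [ 5.539e+02  2.800e+01 -1.000e-01]
270 [554.4  40.5  -0.6] [556.3  28.3  -0.7]
```

View pics/sc.png

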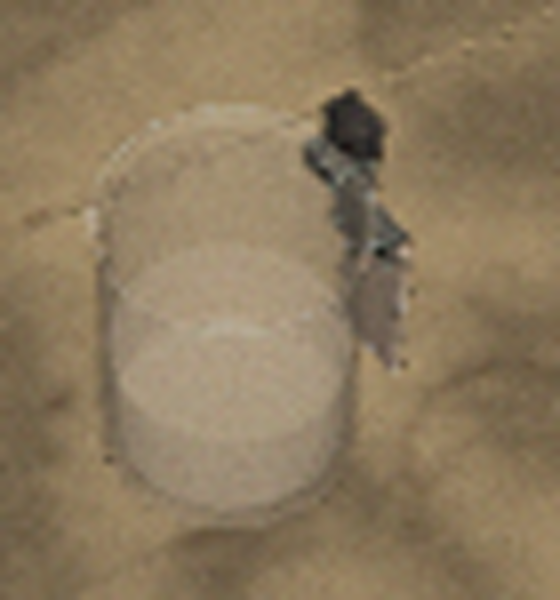

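The crop shows the grip at (355,125) and the plate hanging **outside** the beaker wall, at (385,310). The short lip is inside. So the hanger sits reversed from the description, with its +x pointing toward the robot at about 188.5°. This fits the measured grip, which is about 35 mm from the beaker axis. On the jar it therefore belongs on the robot-side rim, unrotated, so that the plate goes inside.

>>> step_arm([
  {"delta_pos": [16,-9,-20],"roll": 0,"claw": 0.5},
  {"delta_pos": [16,-9,-60],"roll": 0,"claw": 0.5},
  {"delta_pos": [16,-9,-85],"roll": 0,"claw": 0.5},
  {"delta_pos": [16,-9,-100],"roll": 0,"claw": 0.5},
  {"delta_pos": [16,-9,-106],"roll": 0,"claw": 0.5},
  {"delta_pos": [16,-9,-106],"roll": 0,"claw": 0.5},
  {"delta_pos": [16,-9,-106],"roll": 0,"claw": 0.5},
])

```text
time: 2.78
position: [0.5086, 0.0367, 0.0896]
eef_rot: [-0.072, 0.997, 0.0, 0.001]
wrist_force: [-0.3, 0.7, -0.5]
opening: 0.0424
finger_force: 0.0
```

Run:
```python
from h import *
s=state();p,d=capture('wrist');print(s['position'],s['wrist_force'],s['time'])
W=wcloud(d,s);Z=W[...,2]
m=(Z>.094)&(Z<.103)&(np.hypot(W[...,0]-.5075,W[...,1]-.038)<.014);S=W[m];print(len(S),S.mean(0),S.min(0),S.max(0));v,u=np.where(m);print(u.min(),u.max(),v.min(),v.max(),cv2.minAreaRect(S[:,:2].astype(np.float32)))
cv2.imwrite('pics/w2.png',p)
```

```text
[0.50857896 0.03672709 0.08955376] [-0.32650225  0.68869021 -0.5037337 ] 2.775
720 [0.50731123 0.03745519 0.09751247] [0.50274013 0.03043165 0.09401579] [0.51320359 0.04489251 0.09998657]
302 335 307 331 ((0.5079109072685242, 0.03764387220144272), (0.01027644332498312, 0.013983497396111488), 8.075182914733887)
```

>>> step_arm([
  {"delta_pos": [-1,1,-1],"roll": 0,"claw": 0.3},
  {"delta_pos": [-1,1,-1],"roll": 0,"claw": 0.1},
  {"delta_pos": [-1,1,-1],"roll": 0,"claw": 0.1},
  {"delta_pos": [-1,1,-1],"roll": 0,"claw": 0.0},
  {"delta_pos": [-1,1,-1],"roll": 0,"claw": 0.0},
  {"delta_pos": [-1,1,-1],"roll": 0,"claw": 0.0},
], squeeze=40)

```text
time: 3.58
position: [0.507, 0.0377, 0.088]
eef_rot: [-0.072, 0.997, 0.0, 0.0]
wrist_force: [-0.3, -0.5, 6.1]
opening: 0.0124
finger_force: 39.2
```

>>> step_arm([
  {"delta_pos": [0,0,3],"roll": 0,"claw": 0.0},
  {"delta_pos": [0,0,10],"roll": 0,"claw": 0.0},
  {"delta_pos": [0,0,25],"roll": 0,"claw": 0.0},
  {"delta_pos": [0,0,50],"roll": 0,"claw": 0.0},
  {"delta_pos": [0,0,80],"roll": 0,"claw": 0.0},
  {"delta_pos": [0,0,110],"roll": 0,"claw": 0.0},
  {"delta_pos": [0,0,125],"roll": 0,"claw": 0.0},
  {"delta_pos": [2,30,130],"roll": 0,"claw": 0.0},
  {"delta_pos": [4,80,130],"roll": 0,"claw": 0.0},
  {"delta_pos": [6,130,130],"roll": 0,"claw": 0.0},
])

```text
time: 4.82
position: [0.5126, 0.1683, 0.2179]
eef_rot: [-0.072, 0.997, -0.0, -0.0]
wrist_force: [0.3, -0.2, 0.7]
opening: 0.0121
finger_force: 39.0
```

>>> step_arm([
  {"delta_pos": [1,40,0],"roll": 0,"claw": 0.0},
  {"delta_pos": [1,65,0],"roll": 0,"claw": 0.0},
  {"delta_pos": [1,77,0],"roll": 0,"claw": 0.0},
  {"delta_pos": [1,77,0],"roll": 0,"claw": 0.0},
  {"delta_pos": [1,77,0],"roll": 0,"claw": 0.0},
])

```text
time: 5.45
position: [0.514, 0.2426, 0.2176]
eef_rot: [-0.071, 0.997, -0.001, -0.0]
wrist_force: [0.0, -0.6, 0.0]
opening: 0.0127
finger_force: 39.0
```

Run:
```python
from h import *
s=state();p,d=capture('wrist');print(s['position'],s['eef_rot'],s['wrist_force'],s['time'],s['opening'])
cv2.imwrite('pics/w3.png',p);W=wcloud(d,s);np.save('pics/W3.npy',W)
p2,d2=capture('scene');cv2.imwrite('pics/s3.png',p2)
```

```text
[0.51396453 0.24260112 0.21759231] [-7.13365681e-02  9.97452018e-01 -6.81756132e-04 -3.19172596e-04] [ 0.01538735 -0.57802956  0.0399999 ] 5.45 0.012735217053564332
```

View pics/w3.png

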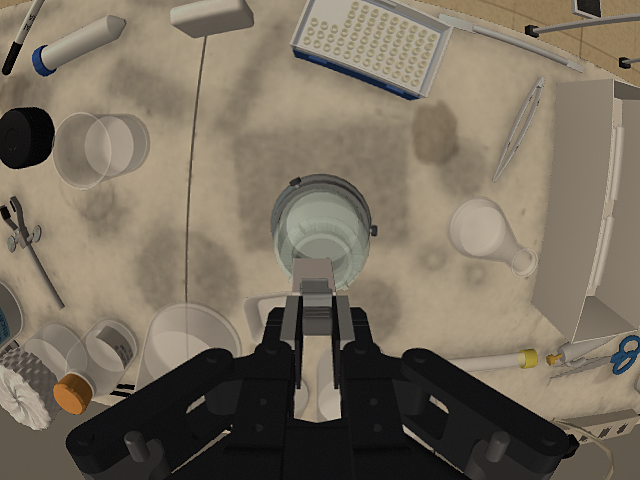

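The wrist view shows the grip held between the fingers at (315,310), with the bridge and lip at (313,270) on the robot side, above the jar's mouth. I measure the lean and the rim.

Run:
```python
from h import *
W=np.load('pics/W3.npy')
for r in range(252,334,4): print(r,(np.median(W[r,305:322],axis=0)*1000).round(1))
Z=W[...,2]
q=np.hypot(W[...,0]-.5317,W[...,1]-.248)
m=(Z>.108)&(Z<.115)&(q<.03);S=W[m];print(len(S),S.mean(0),S.min(0),S.max(0),np.round(circ(S),4))
S2=S[np.hypot(S[:,0]-.5317,S[:,1]-.248)<.0245];print(circ(S2),cv2.minEnclosingCircle(S2[:,:2].astype(np.float32)))
from scipy.optimize import least_squares
# base: z 0.1..; jar shoulders outline, base circle
for lo,hi,rr in((.02,.04,.05),(.012,.03,.05)):
    k=(Z>lo)&(Z<hi)&(q<.053)&(q>.04);S=W[k];print(lo,len(S),np.round(circ(S),4))
h=(Z>.19)&(Z<.24)&(abs(W[...,1]-.2426)<.012)&(W[...,0]<.512);S=W[h];print('hang',len(S),S.min(0),S.max(0),np.histogram(S[:,2],8))
```

```text
252 [560.  245.5  12.4]
256 [564.3 246.1  12.2]
260 [519.6 241.2 139.9]
264 [519.8 241.3 146. ]
268 [520.  241.4 151.9]
272 [520.6 241.6 156.5]
276 [520.9 241.7 162.3]
280 [513.4 240.8 184.5]
284 [514.  240.9 188. ]
288 [505.9 240.  209.9]
292 [506.2 240.1 213.6]
296 [506.8 240.2 216.7]
300 [508.6 240.5 216.3]
304 [510.7 240.7 215.8]
308 [510.6 240.8 219.6]
312 [511.  240.9 222.5]
316 [511.3 240.9 225.5]
320 [512.2 241.1 227.6]
324 [513.9 241.3 228. ]
328 [515.8 241.6 227.6]
332 [518.  241.9 227.3]
730 [0.52336633 0.25148571 0.11132579] [0.50920878 0.22629386 0.10800207] [0.55004039 0.27201285 0.11407107] [0.5317 0.2487 0.0209]
(np.float64(0.5317056388103558), np.float64(0.24872128859966736), np.float64(0.020949111088745358)) ((0.5318917036056519, 0.248770073056221), 0.023256301879882812)
0.02 956 [0.5319 0.2489 0.0442]
0.012 975 [0.5319 0.2489 0.045 ]
hang 1690 [0.50141414 0.23060762 0.20783429] [0.51199793 0.25424285 0.23999504] (array([ 86, 238, 304, 294, 277, 139, 201, 151]), array([0.20783429, 0.21185438, 0.21587447, 0.21989457, 0.22391466,
       0.22793475, 0.23195485, 0.23597494, 0.23999504]))
```

>>> step_arm([
  {"delta_pos": [0,3.6,-5],"roll": 0,"claw": 0.0},
  {"delta_pos": [0,3.6,-20],"roll": 0,"claw": 0.0},
  {"delta_pos": [0,3.6,-35],"roll": 0,"claw": 0.0},
  {"delta_pos": [0,3.6,-50],"roll": 0,"claw": 0.0},
  {"delta_pos": [0,3.6,-65],"roll": 0,"claw": 0.0},
  {"delta_pos": [0,3.6,-80],"roll": 0,"claw": 0.0},
  {"delta_pos": [0,3.6,-90],"roll": 0,"claw": 0.0},
  {"delta_pos": [0,3.6,-90],"roll": 0,"claw": 0.0},
  {"delta_pos": [0,3.6,-90],"roll": 0,"claw": 0.0},
])

```text
time: 6.68
position: [0.5146, 0.2479, 0.1276]
eef_rot: [-0.072, 0.997, -0.0, 0.0]
wrist_force: [2.5, -0.1, -2.1]
opening: 0.0123
finger_force: 41.2
```

Run:
```python
from h import *
s=state();p,d=capture('wrist');print(s['position'],s['eef_rot'],s['wrist_force'],s['time'],s['opening'])
W=wcloud(d,s);Z=W[...,2];np.save('pics/W4.npy',W)
cv2.imwrite('pics/w4.png',cv2.resize(p[170:400,220:420],None,fx=2.6,fy=2.6,interpolation=cv2.INTER_CUBIC))
q=np.hypot(W[...,0]-.5318,W[...,1]-.2488)
m=(Z>.108)&(Z<.1145)&(q<.0245);S=W[m];print(len(S),circ(S),S.mean(0),S.min(0))
for y in(.2400,.2455,.2500):
  k=(abs(W[...,1]-y)<.0012)&(Z>.10)&(Z<.145)&(W[...,0]<.53)&(W[...,0]>.495);S=W[k];S=S[np.argsort(S[:,0])];print(y,(S[::max(1,len(S)//25)]*1000).round(1)[:,[0,2]].tolist())
```

```text
[0.51459334 0.24787057 0.12756012] [-7.22190666e-02  9.97388683e-01 -1.10983683e-04  4.56797411e-04] [ 2.45409594 -0.10729319 -2.07974647] 6.675 0.012299000422469765
683 (np.float64(0.5309993246190136), np.float64(0.24906845459237018), np.float64(0.021201525556609882)) [0.52840374 0.24662939 0.11066686] [0.50913036 0.22702535 0.10803213]
0.24 [[501.8, 104.4], [504.2, 103.5], [505.2, 143.1], [505.3, 137.3], [505.4, 138.8], [505.5, 137.7], [505.6, 134.2], [505.7, 141.1], [505.7, 133.1], [505.8, 143.7], [505.9, 131.7], [506.0, 135.7], [506.4, 129.9], [507.0, 122.4], [507.5, 124.4], [507.6, 122.3], [508.0, 132.8], [510.7, 105.9], [511.1, 102.7], [511.3, 101.5], [511.4, 107.9], [511.5, 103.3], [511.7, 110.8], [511.9, 106.2], [512.8, 111.0], [513.7, 112.1]]
0.2455 [[501.3, 103.7], [502.6, 103.7], [504.4, 102.8], [506.0, 124.8], [506.5, 124.7], [506.7, 121.3], [507.0, 103.1], [507.4, 122.3], [508.3, 126.4], [508.9, 126.3], [509.6, 106.0], [509.8, 127.3], [510.0, 105.6], [510.6, 126.4], [511.1, 110.6], [511.5, 134.2], [511.6, 126.3], [511.8, 135.3], [512.0, 126.8], [512.3, 131.0], [513.3, 138.6], [514.0, 139.5], [515.7, 138.5], [516.9, 138.2], [518.4, 138.1], [520.4, 137.4]]
0.25 [[501.3, 102.3], [502.4, 102.4], [504.4, 101.6], [505.4, 127.1], [505.8, 123.0], [506.1, 123.2], [506.4, 125.3], [506.9, 126.9], [507.6, 126.5], [508.4, 126.7], [509.1, 111.8], [509.5, 107.1], [509.7, 111.8], [509.9, 111.5], [510.2, 111.2], [510.7, 137.5], [510.9, 136.3], [511.1, 140.0], [511.3, 134.2], [511.5, 131.8], [511.8, 130.5], [512.8, 138.6], [513.8, 137.7], [515.2, 138.4], [516.3, 138.8], [517.7, 138.2], [519.5, 137.6]]
```

View pics/w4.png

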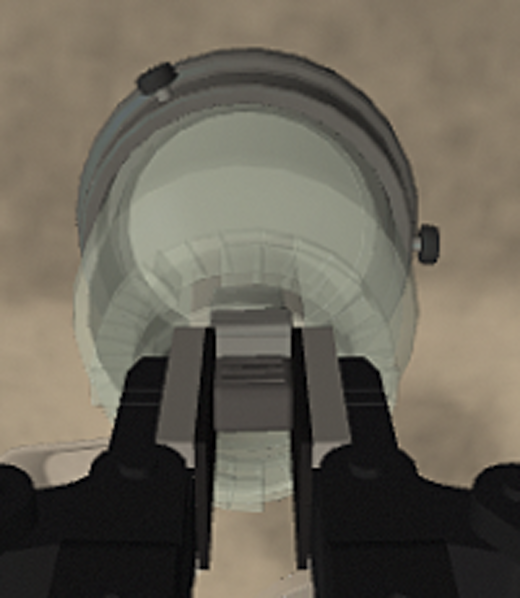

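The crop shows the lip at (250,320) just outside the near rim, still about 12 mm above seating, with the plate through the mouth. I lower it gently.

>>> step_arm([
  {"delta_pos": [0,-1,-3],"roll": 0,"claw": 0.0},
  {"delta_pos": [0,-1,-6],"roll": 0,"claw": 0.0},
  {"delta_pos": [0,-1,-8],"roll": 0,"claw": 0.0},
  {"delta_pos": [0,-1,-10],"roll": 0,"claw": 0.0},
  {"delta_pos": [0,-1,-10],"roll": 0,"claw": 0.0},
])

```text
time: 7.35
position: [0.5143, 0.2473, 0.1177]
eef_rot: [-0.072, 0.997, 0.0, 0.0]
wrist_force: [3.3, -0.2, 0.8]
opening: 0.0124
finger_force: 41.4
```

Run:
```python
from h import *
s=state();p,d=capture('wrist');print(s['position'],s['eef_rot'],s['wrist_force'],s['wrist_torque'],s['time'],s['opening'])
W=wcloud(d,s);Z=W[...,2]
for y in(.2400,.2455,.2500):
  k=(abs(W[...,1]-y)<.0012)&(Z>.10)&(Z<.145)&(W[...,0]<.53)&(W[...,0]>.495);S=W[k];S=S[np.argsort(S[:,0])];print(y,(S[::max(1,len(S)//25)]*1000).round(1)[:,[0,2]].tolist())
```

```text
[0.5142773  0.24733286 0.11767811] [-7.23951346e-02  9.97375960e-01  1.48506052e-04  3.40415488e-04] [ 3.34445887 -0.15447227  0.7600821 ] [-0.04796044 -0.95793087 -0.01206822] 7.35 0.012389171712815363
0.24 [[502.3, 103.5], [504.0, 134.0], [504.7, 144.1], [504.9, 141.1], [505.1, 136.2], [505.1, 133.9], [505.2, 139.3], [505.2, 127.0], [505.3, 132.5], [505.4, 134.1], [505.5, 121.1], [505.6, 120.8], [505.6, 120.0], [505.8, 103.4], [506.6, 121.4], [506.9, 111.1], [507.2, 112.3], [507.4, 115.0], [507.7, 132.1], [508.1, 133.1], [509.4, 142.2], [510.1, 134.3], [510.7, 134.0], [511.1, 101.1], [511.5, 123.6], [512.0, 104.2], [512.5, 144.1]]
0.2455 [[501.4, 102.8], [502.5, 102.4], [503.8, 102.7], [505.3, 103.0], [505.9, 103.3], [506.2, 112.7], [506.5, 111.5], [506.7, 111.1], [507.1, 117.2], [507.7, 103.6], [508.4, 103.3], [509.2, 102.6], [509.8, 102.5], [510.7, 116.8], [511.0, 126.1], [511.3, 127.1], [511.4, 126.9], [511.6, 122.9], [511.8, 123.9], [512.2, 128.2], [513.2, 128.0], [514.4, 128.3], [515.2, 128.4], [516.6, 127.8], [517.8, 129.2], [519.2, 128.1]]
0.25 [[501.3, 101.7], [502.3, 103.4], [503.4, 103.5], [504.9, 102.3], [505.4, 117.3], [505.7, 117.4], [506.0, 116.7], [506.3, 117.6], [507.1, 116.7], [507.6, 116.6], [508.3, 103.3], [509.0, 116.9], [509.7, 126.8], [510.3, 117.0], [510.4, 118.7], [510.6, 119.5], [510.7, 124.2], [510.9, 123.3], [511.4, 116.1], [511.8, 129.4], [512.4, 129.1], [513.9, 129.0], [515.0, 128.8], [516.2, 128.5], [517.4, 129.0], [518.6, 128.4]]
```

>>> step_arm([
  {"delta_pos": [0,0,-1],"roll": 0,"claw": 0.0},
  {"delta_pos": [0,0,-2],"roll": 0,"claw": 0.0},
  {"delta_pos": [0,0,-3],"roll": 0,"claw": 0.0},
  {"delta_pos": [0,0,-3],"roll": 0,"claw": 0.0},
])

```text
time: 7.9
position: [0.5142, 0.2473, 0.1151]
eef_rot: [-0.072, 0.997, 0.0, 0.0]
wrist_force: [4.1, -0.4, 3.5]
opening: 0.0124
finger_force: 42.0
```

>>> step_arm([
  {"delta_pos": [0,0,0],"roll": 0,"claw": 0.2},
  {"delta_pos": [0,0,0],"roll": 0,"claw": 0.35},
  {"delta_pos": [0,0,0],"roll": 0,"claw": 0.45},
  {"delta_pos": [0,0,10],"roll": 0,"claw": 0.45},
  {"delta_pos": [0,0,40],"roll": 0,"claw": 0.45},
  {"delta_pos": [0,0,80],"roll": 0,"claw": 0.5},
  {"delta_pos": [0,0,80],"roll": 0,"claw": 0.6},
])

```text
time: 8.78
position: [0.5161, 0.2484, 0.1985]
eef_rot: [-0.072, 0.997, 0.002, 0.003]
wrist_force: [-0.3, 0.4, -1.1]
opening: 0.0511
finger_force: 0.0
```

Run:
```python
from h import *
s=state();p,d=capture('wrist');print(s['position'],s['eef_rot'],s['wrist_force'],s['time'],s['opening'])
W=wcloud(d,s);Z=W[...,2]
a=p[170:400,200:420];cv2.imwrite('pics/w5.png',cv2.resize(a,None,fx=2.6,fy=2.6,interpolation=cv2.INTER_CUBIC))
k=(np.hypot(W[...,0]-.5145,W[...,1]-.2468)<.014)&(Z>.115)&(Z<.14);S=W[k];print(len(S),S.mean(0),S.min(0),S.max(0))
k&=Z>.1235;S=W[k];print(S.mean(0),cv2.minAreaRect(S[:,:2].astype(np.float32)))
q=np.hypot(W[...,0]-.5318,W[...,1]-.2488);m=(Z>.108)&(Z<.1135)&(q<.0245);S=W[m];print(len(S),circ(S),S[:,2].mean())
```

```text
[0.51610069 0.24837207 0.19846707] [-0.07230283  0.9973759   0.00160032  0.00332447] [-0.3352953   0.36231248 -1.07942222] 8.775 0.05113448777824888
414 [0.51333956 0.24715291 0.1238817 ] [0.50567242 0.24010727 0.11500405] [0.51972542 0.25422391 0.12774771]
[0.51449013 0.24735971 0.12585078] ((0.5147810578346252, 0.24755725264549255), (0.00878816470503807, 0.01362683717161417), 6.675847053527832)
1095 (np.float64(0.5315904460654516), np.float64(0.24887460596148156), np.float64(0.02088661604819545)) 0.11123741456581564
```

View pics/w5.png

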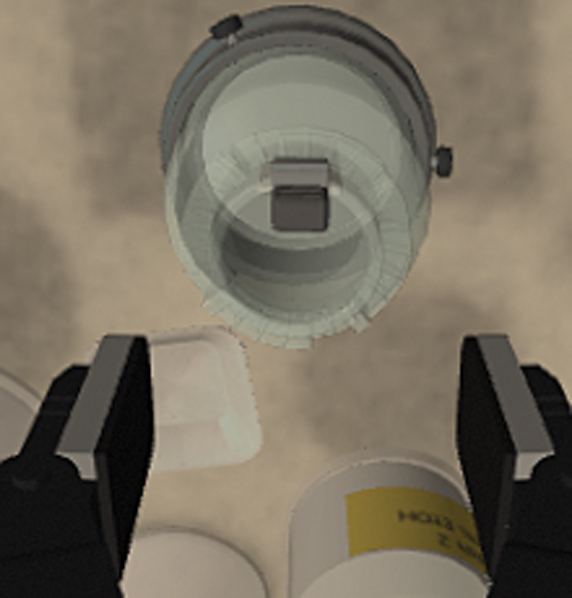

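The hanger hangs over the near rim with its grip and plate inside the mouth; the grip is at (300,208) in the crop. Next I fetch the lid.

>>> step_arm([
  {"delta_pos": [-8,-58,5],"roll": -10,"claw": 1.0},
  {"delta_pos": [-16,-116,0],"roll": -20,"claw": 1.0},
  {"delta_pos": [-24,-174,0],"roll": -30,"claw": 1.0},
  {"delta_pos": [-31,-232,0],"roll": -40,"claw": 1.0},
  {"delta_pos": [-39,-290,0],"roll": -50,"claw": 1.0},
  {"delta_pos": [-46,-347,-20],"roll": -60,"claw": 1.0},
  {"delta_pos": [-46,-347,-60],"roll": -60,"claw": 1.0},
  {"delta_pos": [-46,-347,-80],"roll": -60,"claw": 1.0},
  {"delta_pos": [-46,-347,-80],"roll": -60,"claw": 1.0},
  {"delta_pos": [-46,-347,-80],"roll": -60,"claw": 1.0},
])

```text
time: 10.07
position: [0.4679, -0.0997, 0.1149]
eef_rot: [0.436, 0.9, -0.0, -0.0]
wrist_force: [0.6, 0.3, 0.2]
opening: 0.0855
finger_force: 0.0
```

Run:
```python
from h import *
s=state();p,d=capture('wrist');print(s['position'],s['eef_rot'],s['qpos'].round(2),s['time'],s['opening'])
W=wcloud(d,s);Z=W[...,2]
k=(np.hypot(W[...,0]-.4693,W[...,1]+.0993)<.04)&(Z>.038)&(Z<.05);S=W[k];print(len(S),S.mean(0),(S.min(0)+S.max(0))/2,cv2.minEnclosingCircle(S[:,:2].astype(np.float32)))
```

```text
[ 0.46793812 -0.09970942  0.11490595] [ 4.35845722e-01  9.00021385e-01 -4.99646236e-05 -1.08122847e-04] [-0.05  0.49  0.21  2.25 -0.24  0.42  1.04] 10.075 0.08553632888544872
8342 [ 0.46837643 -0.09861658  0.04145816] [ 0.46963426 -0.10064491  0.04093174] ((0.46966472268104553, -0.10066743195056915), 0.034440893679857254)
```

>>> step_arm([
  {"delta_pos": [1.5,-0.5,-30],"roll": 0,"claw": 1.0},
  {"delta_pos": [1.5,-0.5,-60],"roll": 0,"claw": 1.0},
  {"delta_pos": [1.5,-0.5,-85],"roll": 0,"claw": 1.0},
  {"delta_pos": [1.5,-0.5,-100],"roll": 0,"claw": 1.0},
  {"delta_pos": [1.5,-0.5,-107],"roll": 0,"claw": 1.0},
  {"delta_pos": [1.5,-0.5,-107],"roll": 0,"claw": 1.0},
  {"delta_pos": [1.5,-0.5,-107],"roll": 0,"claw": 0.7},
  {"delta_pos": [1.5,-0.5,-107],"roll": 0,"claw": 0.6},
  {"delta_pos": [1.5,-0.5,-107],"roll": 0,"claw": 0.6},
  {"delta_pos": [1.5,-0.5,-107],"roll": 0,"claw": 0.6},
], squeeze=30)

```text
time: 11.38
position: [0.4699, -0.1005, 0.0088]
eef_rot: [0.436, 0.9, 0.0, 0.001]
wrist_force: [-0.5, 0.8, 5.2]
opening: 0.0684
finger_force: 33.1
```

>>> step_arm([
  {"delta_pos": [0,0,10],"roll": 0,"claw": 0.6},
  {"delta_pos": [0,0,40],"roll": 0,"claw": 0.6},
  {"delta_pos": [0,0,90],"roll": 0,"claw": 0.6},
  {"delta_pos": [0,0,140],"roll": 0,"claw": 0.6},
  {"delta_pos": [8,45,158],"roll": 0,"claw": 0.6},
  {"delta_pos": [18,100,158],"roll": 0,"claw": 0.6},
  {"delta_pos": [28,155,158],"roll": 0,"claw": 0.6},
  {"delta_pos": [37,210,158],"roll": 0,"claw": 0.6},
  {"delta_pos": [47,265,158],"roll": 0,"claw": 0.6},
  {"delta_pos": [56,315,158],"roll": 0,"claw": 0.6},
])

```text
time: 12.62
position: [0.5251, 0.2169, 0.1665]
eef_rot: [0.436, 0.9, 0.0, 0.0]
wrist_force: [-0.1, 0.0, -1.0]
opening: 0.068
finger_force: 34.5
```

>>> step_arm([
  {"delta_pos": [6,34,0],"roll": 0,"claw": 0.6},
  {"delta_pos": [6,34,0],"roll": 0,"claw": 0.6},
  {"delta_pos": [6,34,-5],"roll": 0,"claw": 0.6},
  {"delta_pos": [6,34,-5],"roll": 0,"claw": 0.6},
])

```text
time: 13.12
position: [0.5308, 0.2464, 0.1604]
eef_rot: [0.437, 0.899, -0.001, -0.0]
wrist_force: [-0.1, -0.4, -0.3]
opening: 0.0685
finger_force: 34.5
```

Run:
```python
from h import *
s=state();p,d=capture('wrist');print(s['position'],s['eef_rot'],s['qpos'].round(2),s['wrist_force'],s['time'],s['opening'])
W=wcloud(d,s);Z=W[...,2];x,y=s['position'][:2]
k=(np.hypot(W[...,0]-x,W[...,1]-y)<.038)&(Z>.185)&(Z<.215);S=W[k];print(len(S),S.mean(0),(S.min(0)+S.max(0))/2,cv2.minEnclosingCircle(S[:,:2].astype(np.float32)),np.linalg.lstsq(np.c_[S[:,:2]-[x,y],np.ones(len(S))],S[:,2],rcond=None)[0])
p,d=capture('scene');W=cloud('scene',d);Z=W[...,2]
cv2.imwrite('pics/s6.png',cv2.resize(p[130:290,230:400],None,fx=3.5,fy=3.5,interpolation=cv2.INTER_CUBIC))
```

```text
[0.53075157 0.24642683 0.16041922] [ 4.37146949e-01  8.99389509e-01 -9.73163328e-04 -3.29035785e-04] [-0.73  0.53  0.3   1.99 -0.24  0.66  0.39] [-0.08221333 -0.36798397 -0.27680793] 13.125 0.06845312251934295
24486 [0.52759035 0.25130722 0.19317322] [0.53025192 0.24791566 0.19999071] ((0.5298542976379395, 0.2475530058145523), 0.037762317806482315) [ 0.007663   -0.03189004  0.19335308]
```

>>> step_arm([
  {"delta_pos": [1,2.3,-8],"roll": 0,"claw": 0.6},
  {"delta_pos": [1,2.3,-20],"roll": 0,"claw": 0.6},
  {"delta_pos": [1,2.3,-30],"roll": 0,"claw": 0.6},
  {"delta_pos": [1,2.3,-36],"roll": 0,"claw": 0.6},
  {"delta_pos": [1,2.3,-36],"roll": 0,"claw": 0.6},
  {"delta_pos": [1,2.3,-36],"roll": 0,"claw": 0.6},
])

```text
time: 13.98
position: [0.5327, 0.251, 0.1249]
eef_rot: [0.436, 0.9, 0.0, 0.0]
wrist_force: [0.0, -0.3, -1.1]
opening: 0.0687
finger_force: 34.5
```

>>> step_arm([
  {"delta_pos": [0,0,-3],"roll": 0,"claw": 0.6},
  {"delta_pos": [0,0,-6],"roll": 0,"claw": 0.6},
  {"delta_pos": [0,0,-6],"roll": 0,"claw": 0.6},
])

```text
time: 14.35
position: [0.5322, 0.2509, 0.1185]
eef_rot: [0.436, 0.9, -0.0, -0.0]
wrist_force: [-0.9, -0.1, -0.3]
opening: 0.0681
finger_force: 34.5
```

>>> step_arm([
  {"delta_pos": [-0.5,-2.2,0],"roll": 0,"claw": 0.6},
  {"delta_pos": [-0.5,-2.2,0],"roll": 0,"claw": 0.6},
  {"delta_pos": [-0.5,-2.2,-3],"roll": 0,"claw": 0.6},
  {"delta_pos": [-0.5,-2.2,-5],"roll": 0,"claw": 0.6},
  {"delta_pos": [-0.5,-2.2,-6],"roll": 0,"claw": 0.6},
  {"delta_pos": [-0.5,-2.2,-6],"roll": 0,"claw": 0.6},
])

```text
time: 15.1
position: [0.5319, 0.2488, 0.1126]
eef_rot: [0.436, 0.9, -0.0, -0.0]
wrist_force: [-0.5, 1.3, -1.3]
opening: 0.0682
finger_force: 34.5
```

>>> step_arm([
  {"delta_pos": [0,0,-1],"roll": 0,"claw": 0.6},
  {"delta_pos": [0,0,-2],"roll": 0,"claw": 0.6},
  {"delta_pos": [0,0,-2],"roll": 0,"claw": 0.6},
])

```text
time: 15.48
position: [0.5319, 0.2487, 0.1107]
eef_rot: [0.436, 0.9, -0.0, -0.0]
wrist_force: [0.5, 0.8, -1.8]
opening: 0.0683
finger_force: 34.5
```

>>> step_arm([
  {"delta_pos": [0,0,-1],"roll": 0,"claw": 0.6},
  {"delta_pos": [0,0,-2],"roll": 0,"claw": 0.6},
  {"delta_pos": [0,0,-2],"roll": 0,"claw": 0.6},
])

```text
time: 15.85
position: [0.532, 0.2488, 0.11]
eef_rot: [0.436, 0.9, 0.0, -0.0]
wrist_force: [-2.2, -0.5, 8.6]
opening: 0.0686
finger_force: 35.4
```

>>> step_arm([
  {"delta_pos": [0,0,0],"roll": 5,"claw": 0.6},
  {"delta_pos": [0,0,0],"roll": 10,"claw": 0.6},
  {"delta_pos": [0,0,0],"roll": 10,"claw": 0.6},
])

```text
time: 16.23
position: [0.5325, 0.2491, 0.1096]
eef_rot: [0.356, 0.934, 0.001, 0.0]
wrist_force: [-0.7, 0.7, 5.0]
opening: 0.0683
finger_force: 35.0
```

>>> step_arm([
  {"delta_pos": [-0.5,-0.3,0],"roll": 5,"claw": 0.6},
  {"delta_pos": [-0.5,-0.3,0],"roll": 10,"claw": 0.6},
  {"delta_pos": [-0.5,-0.3,0],"roll": 10,"claw": 0.6},
])

```text
time: 16.6
position: [0.5313, 0.2482, 0.1084]
eef_rot: [0.274, 0.962, -0.0, -0.0]
wrist_force: [0.0, -0.3, -1.3]
opening: 0.0686
finger_force: 34.5
```

>>> step_arm([
  {"delta_pos": [0,0,-1],"roll": 0,"claw": 0.6},
  {"delta_pos": [0,0,-2],"roll": 0,"claw": 0.6},
  {"delta_pos": [0,0,-3],"roll": 0,"claw": 0.6},
  {"delta_pos": [0,0,-3],"roll": 0,"claw": 0.6},
])

```text
time: 17.1
position: [0.5313, 0.2484, 0.1056]
eef_rot: [0.273, 0.962, -0.0, -0.0]
wrist_force: [-0.3, 0.4, -0.2]
opening: 0.0682
finger_force: 34.5
```

>>> step_arm([
  {"delta_pos": [0,0,-1],"roll": 0,"claw": 0.6},
  {"delta_pos": [0,0,-2],"roll": 0,"claw": 0.6},
  {"delta_pos": [0,0,-2.5],"roll": 0,"claw": 0.6},
  {"delta_pos": [0,0,-2.5],"roll": 0,"claw": 0.6},
])

```text
time: 17.6
position: [0.5316, 0.2485, 0.104]
eef_rot: [0.273, 0.962, 0.0, 0.0]
wrist_force: [-1.4, -0.2, 4.7]
opening: 0.0684
finger_force: 35.1
```

>>> step_arm([
  {"delta_pos": [0,0,0.3],"roll": -5,"claw": 0.6},
  {"delta_pos": [0,0,0],"roll": -10,"claw": 0.6},
  {"delta_pos": [0,0,-0.3],"roll": -15,"claw": 0.6},
  {"delta_pos": [0,0,-0.6],"roll": -20,"claw": 0.6},
  {"delta_pos": [0,0,-0.9],"roll": -25,"claw": 0.6},
  {"delta_pos": [0,0,-1.2],"roll": -30,"claw": 0.6},
  {"delta_pos": [0,0,-1.2],"roll": -30,"claw": 0.6},
])

```text
time: 18.48
position: [0.5323, 0.2481, 0.103]
eef_rot: [0.513, 0.858, 0.0, 0.001]
wrist_force: [-0.2, -1.6, 6.4]
opening: 0.0684
finger_force: 35.1
```

Run:
```python
from h import *
s=state();print(s['position'],s['wrist_force'],s['wrist_torque'],2*np.degrees(np.arctan2(s['eef_rot'][1],s['eef_rot'][0]))-90,s['qpos'][6])
```

```text
[0.53225684 0.24809682 0.10301064] [-0.23416479 -1.63026969  6.41321106] [-0.31224835  0.22627965 -0.04897895] 28.229251403660626 0.3018983912414629
```

>>> step_arm([
  {"delta_pos": [-0.5,0.4,-0.3],"roll": -5,"claw": 0.6},
  {"delta_pos": [-0.5,0.4,-0.6],"roll": -10,"claw": 0.6},
  {"delta_pos": [-0.5,0.4,-0.9],"roll": -15,"claw": 0.6},
  {"delta_pos": [-0.5,0.4,-1.2],"roll": -20,"claw": 0.6},
  {"delta_pos": [-0.5,0.4,-1.2],"roll": -20,"claw": 0.6},
])

```text
time: 19.1
position: [0.532, 0.2481, 0.1018]
eef_rot: [0.655, 0.756, 0.0, 0.001]
wrist_force: [-0.2, -2.2, 5.3]
opening: 0.0683
finger_force: 35.1
```

```bash
cat >> h.py <<'E'
def pr():
    s=state();print(s['position'].round(4),s['wrist_force'].round(1),s['wrist_torque'].round(2),2*np.degrees(np.arctan2(s['eef_rot'][1],s['eef_rot'][0]))-90,s['qpos'][6],s['opening'],s['time'])
E
python3 -c "from h import *;pr()"
```

```text
[0.532  0.2481 0.1018] [-0.2 -2.2  5.3] [-0.36  0.19 -0.06] 8.220622601241985 0.05559470390752103 0.06834373616828673 19.1
```

50° turned so far and the lid is sinking as it should. I continue to the stop.

>>> step_arm([
  {"delta_pos": [0,0.5,-0.2],"roll": -4,"claw": 0.6},
  {"delta_pos": [0,0.5,-0.5],"roll": -8,"claw": 0.6},
  {"delta_pos": [0,0.5,-0.8],"roll": -12,"claw": 0.6},
  {"delta_pos": [0,0.5,-0.8],"roll": -12,"claw": 0.6},
])

```text
time: 19.6
position: [0.5324, 0.2494, 0.1011]
eef_rot: [0.73, 0.683, 0.001, 0.001]
wrist_force: [-0.0, -0.8, 5.6]
opening: 0.0685
finger_force: 35.1
```

```bash
python3 -c "from h import *;pr()"
```

```text
[0.5324 0.2494 0.1011] [-0.  -0.8  5.6] [-0.15  0.02 -0.16] -3.7712152272324175 -0.09359083757538465 0.06845064704766769 19.6
```

>>> step_arm([
  {"delta_pos": [-0.3,-0.7,-0.3],"roll": -4,"claw": 0.6},
  {"delta_pos": [-0.3,-0.7,-0.5],"roll": -8,"claw": 0.6},
  {"delta_pos": [-0.3,-0.7,-0.5],"roll": -8,"claw": 0.6},
])

```text
time: 19.98
position: [0.5323, 0.2501, 0.1008]
eef_rot: [0.773, 0.634, 0.002, 0.001]
wrist_force: [-0.1, 0.9, 6.5]
opening: 0.0684
finger_force: 33.6
```

```bash
python3 -c "from h import *;pr()"
```

```text
[0.5323 0.2501 0.1008] [-0.1  0.9  6.5] [ 0.18 -0.08  1.01] -11.305541295869332 -0.18833844740047057 0.06836838343971359 19.975
```

>>> step_arm([
  {"delta_pos": [0,-0.5,0],"roll": -3,"claw": 0.6},
  {"delta_pos": [0,-0.5,0],"roll": -5,"claw": 0.6},
  {"delta_pos": [0,-0.5,0],"roll": -5,"claw": 0.6},
])

```text
time: 20.35
position: [0.5333, 0.2526, 0.1008]
eef_rot: [0.8, 0.599, 0.004, -0.0]
wrist_force: [1.7, 6.4, 4.2]
opening: 0.0683
finger_force: 32.8
```

```bash
python3 -c "from h import *;pr()"
```

```text
[0.5333 0.2526 0.1008] [1.7 6.4 4.2] [ 1.18 -0.5   1.2 ] -16.33304369037083 -0.2516904330703249 0.06829243869063563 20.35
```

>>> step_arm([
  {"delta_pos": [0,0,0],"roll": 0,"claw": 0.85},
  {"delta_pos": [0,0,0],"roll": 0,"claw": 1.0},
  {"delta_pos": [0,0,0],"roll": 0,"claw": 1.0},
  {"delta_pos": [0,0,0],"roll": 0,"claw": 1.0},
  {"delta_pos": [0,0,25],"roll": 0,"claw": 1.0},
  {"delta_pos": [0,0,60],"roll": 0,"claw": 1.0},
  {"delta_pos": [0,0,110],"roll": 0,"claw": 1.0},
  {"delta_pos": [0,0,110],"roll": 0,"claw": 1.0},
  {"delta_pos": [0,0,110],"roll": 0,"claw": 1.0},
])

```text
time: 21.48
position: [0.5299, 0.2481, 0.2092]
eef_rot: [0.802, 0.597, -0.0, -0.0]
wrist_force: [1.3, 0.4, -0.8]
opening: 0.0852
finger_force: 0.0
```

Run:
```python
from h import *
pr();s=state();p,d=capture('wrist');W=wcloud(d,s);Z=W[...,2]
k=(np.hypot(W[...,0]-.5317,W[...,1]-.2488)<.034)&(Z>.12)&(Z<.15);S=W[k]
print(len(S),S.mean(0),cv2.minEnclosingCircle(S[:,:2].astype(np.float32)),np.linalg.lstsq(np.c_[S[:,:2]-[.5317,.2488],np.ones(len(S))],S[:,2],rcond=None)[0])
p2,d2=capture('scene');a=cv2.resize(p2[150:290,230:400],(510,420));b=cv2.resize(p,(560,420))[:,140:420]
cv2.imwrite('pics/fin.png',np.hstack([a,b]))
```

```text
[0.5299 0.2481 0.2092] [ 1.3  0.4 -0.8] [-0.01  0.   -0.01] -16.70204679628256 -0.3657056995749657 0.0852131118957064 21.475
8322 [0.53266355 0.25138564 0.13362517] ((0.5316869020462036, 0.24885623157024384), 0.03402198478579521) [ 0.0026909  -0.01092326  0.13365082]
```

View pics/fin.png

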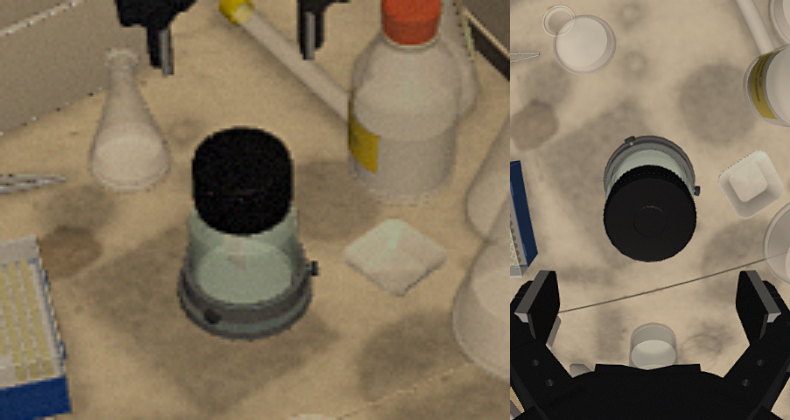

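The view shows the lid level on the jar at (243,180), its top at 133.7 mm, which puts its lower edge at about 92 mm, screwed home. The flask stands untouched at (130,130), and the gripper is clear.

```bash
python3 -c "from plant import *;print(sign_off())"
```

```text
the job is handed in; nothing more can be done
None
```

The hanger hangs by its lip over the jar's rim with the plate inside, the lid is screwed home to its hard stop at about 92 mm, the small flask was left untouched, and the job is handed in at about 21.5 s; no verdict was returned.

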